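# Put the bamboo lids back on the stoneware pots

### The arm

A 6-joint arm with a two-finger parallel gripper is mounted at the origin on the work surface. World frame = base frame: x ahead of the robot, y to its left, z up, the work surface at z = 0. Lengths are in mm, angles in rad, forces in N, time in s.
With the tool pointing down it reaches from about 275 to 850 mm from the base axis. Payload 5.2 kg.
Tool frame: the origin (TCP) lies at the very end of the fingers, on their centre line; the grasp point (between the pads) lies 19 mm behind it; z points along the fingers, y is the line along which they close (so a half turn about z gives the same grasp; the last joint's range is limited). The gripper opens to 85 mm and grips with 20 to 120 N. Pads are 22 mm wide; open, the fingers measure 114 mm over their backs; the gripper's body (76 mm by 85 mm) begins 54 mm behind the grasp point. The pads swing forward as they close: fully open they stand 13 mm farther back than shut.
Start: joints at [0.943, 0.259, 1.535, -0, 1.348, -0.203], TCP at [226.656, 501.131, 231.31] pointing down, gripper open.
Joint ranges: [-3.14, 3.14], [-0.91, 2.08], [0.19, 2.58], [-1.22, 4.36], [0.22, 2.71], [-3.12, 3.12]. Speed limits (rad/s): [2.57, 2.57, 3.14, 3.14, 3.14, 3.14].

### API

Orientations are given as a 3x3 rotation matrix whose columns are the frame's x, y, z axes.
In Python, from workcell import bot gives the robot as it stands.
- The arm moves only by the tool jog_arm, never from a script. Its argument "moves" is a list of rows, each a list of 2 entries, a list of its own where there are three numbers: the shift along the tool's x, y, z in m, then the turn about the tool's z in degrees. A call has 1 to 12 rows; each row is the pose to reach, as a shift and turn from the pose commanded when the call began, along the tool's axes at that moment; what a row does not reach only later rows make up. A row lasts 1/10 s, in which the tool goes at most 50 mm and 8.59 degrees, less where a joint would pass 70% of its speed; a pose out of reach is approached as far as the arm can. A call with a gripper value outside its range is refused whole. "grip" is the finger opening in m, from 0 to 0.0854, set as the call begins (left out, the last holds). The fingers move at their own pace and stop on an object; "force" is the grip in N (left out, the last holds). Time passes only in rows, so rows that repeat a pose let the fingers close. It gives the time, the measured TCP pose, the force, the opening and the grip force at its end, in the units of the state.
- bot.read_state(): the state, without advancing time (a new reading comes with each control period).
- bot.camera(name): name is "scene" or "top" or "wrist"; returns the picture (420x560x3 uint8, red, green, blue); there is no depth.
- bot.get_calibration(name): a dict with "intrinsics" (3x3 intrinsics, pixels), "rvec" (rotation vector, rad) and "tvec" (3), from world to camera coordinates, as OpenCV has them. Camera axes: x right, y down, z forward; pixel columns grow to the right and rows downward; lengths in mm; the calibration is good to about 2 mm. The wrist camera is an equidistant fisheye: a pixel r from the principal point sees the ray r / f radians off the axis. A picture is of the moment at which its call begins: read the wrist's pose just before it. get_calibration takes no time and is no camera call; for the wrist camera it gives the pose at the moment of the call.
- bot.hand_in(): hands the job in; it is judged then, once.
The state is a dict: "t": time; "joints": joint angles; "qd": joint speeds; "effort": joint torques, N m; "tool_pos": TCP position; "eef_rot": TCP orientation; "wrist_force": force on the tool from outside, world axes, zero at the start; "moment": the same for the moment, N m; "grip_width": finger opening in mm; "grasp_force": force on a finger pad.
Only numpy, scipy, OpenCV 4.12 (cv2) and the standard library are available. Lean on these libraries where they do the work, as an engineer would, in place of code of your own. Each camera call takes 0.05 s, during which the arm holds its last target. There are 200 camera calls.

### The job

Put the three knobbed bamboo lids back on the three white pots on the sill, each on the pot of its own size, so that every lid sits flat and closed on its rim and the pots still stand where they were. Set the lids down rather than dropping them, and leave the coasters (bamboo too, but without a knob), the mug and the pill box where they are.

Things in the scene. Friction and masses are not known exactly. Their poses are not given: they have to be found in the camera images.
- lid_small: The small bamboo lid, loose, right way up: flat disc 70 mm across, 8 mm thick; on top a round upright knob (24 mm diameter, 26 mm tall, darker wood) to grip it by; below a round plug 32 mm across, 8 mm deep, on which it lies. Origin: centre of the plug's underside, z up. Disc top 16 mm, knob top 42 mm above the origin. 0.03 to 0.15 kg.
- lid_middle: The middle bamboo lid, loose, right way up: flat disc 92 mm across, 8 mm thick; on top a round upright knob (24 mm diameter, 26 mm tall, darker wood) to grip it by; below a round plug 54 mm across, 8 mm deep, on which it lies. Origin: centre of the plug's underside, z up. Disc top 16 mm, knob top 42 mm above the origin. 0.03 to 0.15 kg.
- lid_large: The large bamboo lid, loose, right way up: flat disc 114 mm across, 8 mm thick; on top a round upright knob (24 mm diameter, 26 mm tall, darker wood) to grip it by; below a round plug 76 mm across, 8 mm deep, on which it lies. Origin: centre of the plug's underside, z up. Disc top 16 mm, knob top 42 mm above the origin. 0.03 to 0.15 kg.
- pot_small: The small white stoneware pot: open, empty, straight-sided, no handle, loose, upright; 58 mm outside, 50 mm inside diameter, 65 mm tall to the rim. Origin: centre of the underside, z up. Closed by the small lid: disc flat on the rim, plug inside (9 mm play all round), the lid's origin 57 mm above the pot's. 0.2 to 0.85 kg.
- pot_middle: The middle white stoneware pot: open, empty, straight-sided, no handle, loose, upright; 80 mm outside, 72 mm inside diameter, 80 mm tall to the rim. Origin: centre of the underside, z up. Closed by the middle lid: disc flat on the rim, plug inside (9 mm play all round), the lid's origin 72 mm above the pot's. 0.2 to 0.85 kg.
- pot_large: The large white stoneware pot: open, empty, straight-sided, no handle, loose, upright; 102 mm outside, 94 mm inside diameter, 72 mm tall to the rim. Origin: centre of the underside, z up. Closed by the large lid: disc flat on the rim, plug inside (9 mm play all round), the lid's origin 64 mm above the pot's. 0.2 to 0.85 kg.
- coaster_round: A round coaster of the same bamboo, flat with no knob, 92 mm across, 9 mm thick, loose. Not a lid: stays where it is. Origin: centre of the underside.
- coaster_square: A square bamboo coaster, 90 by 90 mm, 9 mm thick, loose. Stays where it is. Origin: centre of the underside.
- mug: A blue ceramic drinking mug, 74 mm across, 85 mm tall, open, with a handle at its own +y that reaches about 70 mm from the axis, loose. Stays open and where it is. Origin: centre of the underside.
- pill_box: A round flat orange pill box with a selector on its lid, 84 mm across, about 33 mm tall, standing on the bamboo tray at the right edge of the work area, loose. Stays where it is. Origin: centre of the underside.
Not all that is in view belongs to the job. Leave any purple look-alike of the lid_large alone. What is shaped like the lid_middle but red is not meant.

How it is judged (in metres and radians):
At the end, for the whole second after the job is handed in: Each lid (small, middle, large) rests on the pot of its own size: within 12 mm of the pot's axis, at its seated height within 3 mm, level within 0.06 rad; all pots stand upright on the sill; lids and pots are released and at rest (horizontal distance between lid_small and pot_small below 0.012 m and z of lid_small in the frame of pot_small between 0.054 and 0.06 m and angle between each of lid_small, pot_small, lid_middle, pot_middle, lid_large, pot_large's own z axis and vertical below 0.06 rad and height (world z) of each of pot_small, pot_middle, pot_large below 0.005 m and linear speed of each of lid_small, pot_small, lid_middle, pot_middle, lid_large, pot_large below 0.02 m/s and horizontal distance between lid_middle and pot_middle below 0.012 m and z of lid_middle in the frame of pot_middle between 0.069 and 0.075 m and horizontal distance between lid_large and pot_large below 0.012 m and z of lid_large in the frame of pot_large between 0.061 and 0.067 m); the robot touches nothing.
It fails at once if a lid is dropped (falls freely by more than about 3 cm) ((linear speed of lid_small above 0.75 m/s and contact force between the fingers and lid_small below 0.05 N) or (linear speed of lid_middle above 0.75 m/s and contact force between the fingers and lid_middle below 0.05 N) or (linear speed of lid_large above 0.75 m/s and contact force between the fingers and lid_large below 0.05 N)).
It fails at once if a pot is shoved more than 40 mm or tipped over ((distance of pot_small from where it was at the start of the episode above 0.04 m or angle between pot_small's own z axis and vertical above 0.5 rad) or (distance of pot_middle from where it was at the start of the episode above 0.04 m or angle between pot_middle's own z axis and vertical above 0.5 rad) or (distance of pot_large from where it was at the start of the episode above 0.04 m or angle between pot_large's own z axis and vertical above 0.5 rad)).
It fails at once if a coaster, the mug or the pill box is moved more than 25 mm or tipped over ((distance of coaster_round from where it was at the start of the episode above 0.025 m or angle between coaster_round's own z axis and vertical above 0.5 rad) or (distance of coaster_square from where it was at the start of the episode above 0.025 m or angle between coaster_square's own z axis and vertical above 0.5 rad) or (distance of mug from where it was at the start of the episode above 0.025 m or angle between mug's own z axis and vertical above 0.5 rad) or (distance of pill_box from where it was at the start of the episode above 0.025 m or angle between pill_box's own z axis and vertical above 0.5 rad)).
It also fails if it takes over 90 s, if anything falls off the work surface, if the arm or the gripper's body presses on something with over 40 N, if the wrist force passes 120 N, or if a joint passes its speed limit or range.

## Working session

There is one attempt and no reset: what is moved stays moved. The work goes in short steps, Python scripts to look and compute and a tool call to move; the robot and the scene stay as the last step left them, time stands still between calls to the robot, and variables do not carry over. Pictures are saved under pics/ and viewed, at most 14 in all, crops included, and the job is handed in when it is done.

Besides the shell and the picture viewer there is one more tool, called after "Call:" as a command line: name --argument value ..., lists and objects as JSON in quotes. jog_arm: Moves the arm, as the interface text tells. Its arguments: {"type":"object","properties":{"moves":{"type":"array","items":{"type":"array"}},"grip":{"type":"number"},"force":{"type":"number"}},"required":["moves"]}

```bash
mkdir -p pics
python3 - <<'E'
from workcell import bot
import cv2
for n in("top","scene"):
    cv2.imwrite(f"pics/{n}0.png",cv2.resize(bot.camera(n)[...,::-1],(800,600),interpolation=cv2.INTER_CUBIC))
    c=bot.get_calibration(n);print(n,c)
s=bot.read_state();print(s['t'],s['tool_pos'],s['eef_rot'])
E
```

```text
top {'intrinsics': array([[379.96270446,   0.        , 279.76530772],
       [  0.        , 379.96270446, 201.85933366],
       [  0.        ,   0.        ,   1.        ]]), 'rvec': array([ 2.15935808, -2.1003187 ,  0.20518744]), 'tvec': array([-103.85300818,  477.47165997, 1124.03015482])}
scene {'intrinsics': array([[407.57530625,   0.        , 278.06016636],
       [  0.        , 407.57530625, 204.08950816],
       [  0.        ,   0.        ,   1.        ]]), 'rvec': array([ 2.40142464,  0.8369033 , -0.25210506]), 'tvec': array([-299.39802197, -259.03673366, 1385.04743595])}
0.1 [226.38639929 500.72730605 230.55817665] [[-9.11114572e-01  4.12152066e-01 -9.54070900e-04]
 [ 4.12153049e-01  9.11113639e-01 -1.34191985e-03]
 [ 3.16191970e-04 -1.61586596e-03 -9.99998644e-01]]
```

View pics/top0.png

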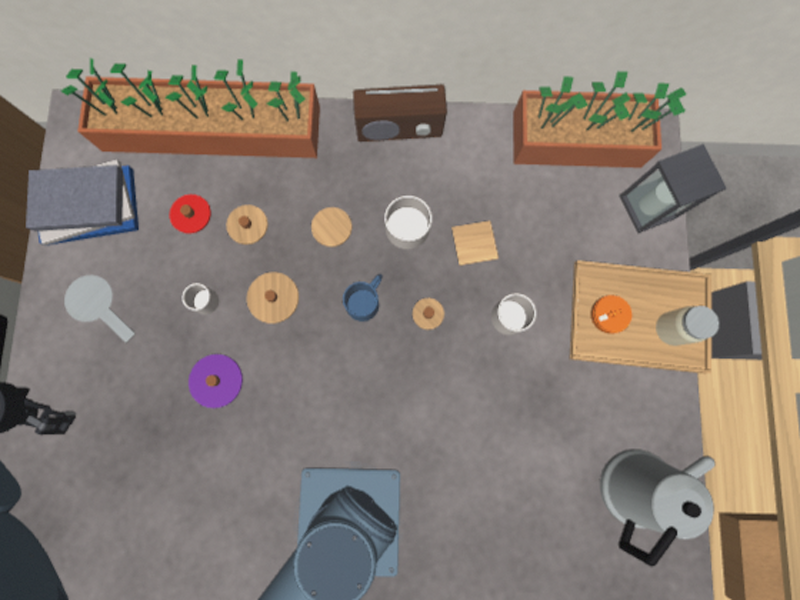

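View pics/scene0.png

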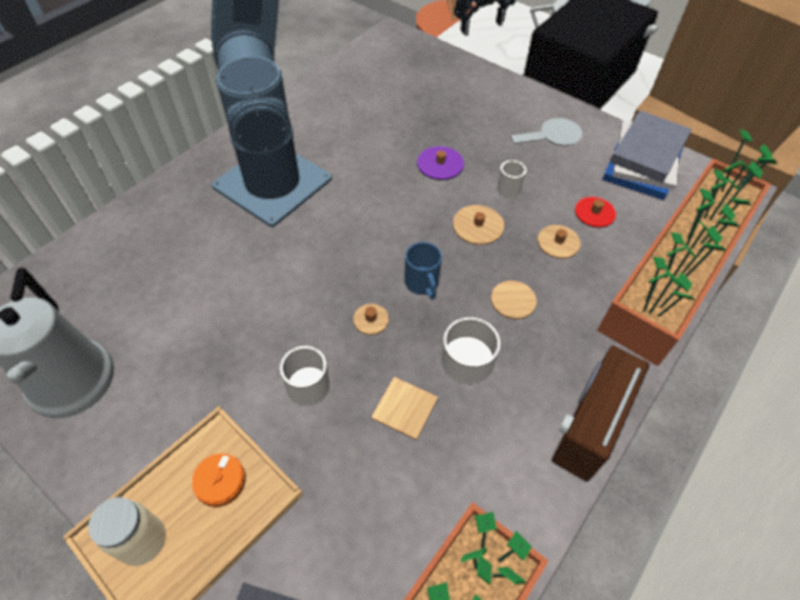

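The knobbed things in top0 (pixels of the 800x600 view) are:
- Red (190,213) and purple (215,380): the look-alikes, to be left alone.
- Bamboo (246,224): middle lid.
- Bamboo (272,297): large lid.
- Bamboo (428,313): small lid.

The bamboo at (331,226) and (475,242) has no knob, so those are the coasters. The pots are small (197,297), large (408,220) and middle (515,312).

Next I rectify each candidate on its own plane in both views and fit circles of the known diameters.

```bash
cat > h.py <<'E'
from workcell import bot
import cv2,numpy as np
def H(c,z): # world plane z (x,y mm) -> pixel homography
    R=cv2.Rodrigues(c['rvec'])[0]; t=np.ravel(c['tvec'])
    return c['intrinsics']@np.c_[R[:,0],R[:,1],R[:,2]*z+t]
def rect(img,c,z,cx,cy,w=90):
    # 1 mm/px patch; col = x-(cx-w), row = y-(cy-w)
    A=np.array([[1,0,cx-w],[0,1,cy-w],[0,0,1.]])
    return cv2.warpPerspective(img,H(c,z)@A,(2*w,2*w),flags=cv2.INTER_CUBIC|cv2.WARP_INVERSE_MAP)
def fit(p,r,sign=None,w=90,s=35):
    """best circle of radius r: contrast in mean colour between just inside and outside, per-angle"""
    g=cv2.GaussianBlur(p.astype(np.float32),(0,0),1.5)
    a=np.linspace(0,2*np.pi,72,endpoint=False);best=(-1,)
    for dx in range(-s,s+1):
        for dy in range(-s,s+1):
            f=lambda rr:cv2.remap(g,(w+dx+rr*np.cos(a)).astype(np.float32)[None],(w+dy+rr*np.sin(a)).astype(np.float32)[None],1)[0]
            d=f(r-4)-f(r+4); 
            sc=np.linalg.norm(d.mean(0))
            if sc>best[0]:best=(sc,dx,dy)
    return best
E
python3 - <<'E'
from h import *
top=bot.camera("top");sc=bot.camera("scene");ct=bot.get_calibration("top");cs=bot.get_calibration("scene")
it={'Ls':((428,313),16,35),'Lm':((246,224),16,46),'Ll':((272,297),16,57),
'Ps':((197,297),65,29),'Pm':((515,312),80,40),'Pl':((408,220),72,51),'cr':((331,226),9,46),'red':((190,213),16,46)}
rows=[]
for k,((u,v),z,r) in it.items():
    q=np.linalg.solve(H(ct,z),[u*.7,v*.7,1]);x,y=(q[:2]/q[2]).round()
    ps=[]
    for im,c in((top,ct),(sc,cs)):
        p=rect(im,c,z,x,y);b=fit(p,r);print(k,(x+b[1],y+b[2]),round(b[0],1))
        p=p.copy();cv2.circle(p,(90+b[1],90+b[2]),r,(255,0,0),1);ps.append(p)
    rows.append(np.vstack(ps))
o=np.vstack([np.hstack(rows[:4]),np.hstack(rows[4:])])
cv2.imwrite("pics/fit.png",cv2.resize(o[...,::-1],(600,600)))
E
```

```text
Ls (np.float64(432.0), np.float64(-154.0)) 86.4
Ls (np.float64(435.0), np.float64(-154.0)) 95.6
Lm (np.float64(624.0), np.float64(258.0)) 82.8
Lm (np.float64(626.0), np.float64(257.0)) 87.1
Ll (np.float64(458.0), np.float64(189.0)) 82.4
Ll (np.float64(461.0), np.float64(188.0)) 87.6
Ps (np.float64(448.0), np.float64(339.0)) 126.1
Ps (np.float64(451.0), np.float64(336.0)) 63.0
Pm (np.float64(431.0), np.float64(-335.0)) 113.9
Pm (np.float64(432.0), np.float64(-334.0)) 125.3
Pl (np.float64(632.0), np.float64(-103.0)) 119.0
Pl (np.float64(633.0), np.float64(-103.0)) 132.7
cr (np.float64(626.0), np.float64(69.0)) 88.4
cr (np.float64(629.0), np.float64(68.0)) 100.3
red (np.float64(644.0), np.float64(387.0)) 122.8
red (np.float64(649.0), np.float64(385.0)) 109.9
```

View pics/fit.png

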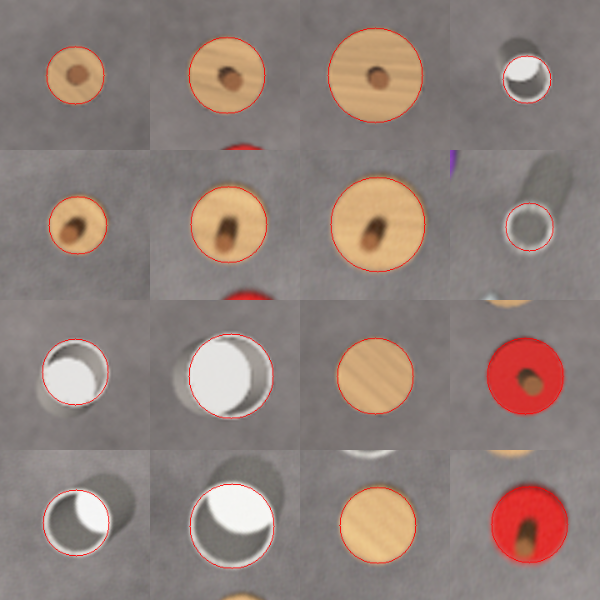

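The fitted circles match every disc and rim in both views, to within about 3 mm. The lid sizes confirm which lid is which, and the red one differs by colour. I start with the large lid: move above it and square up the tool.

Call:
jog_arm --moves '[[[-0.341, -0.189, 0.08], -24.3], [[-0.341, -0.189, 0.08], -24.3], [[-0.341, -0.189, 0.08], -24.3], [[-0.341, -0.189, 0.08], -24.3], [[-0.341, -0.189, 0.08], -24.3], [[-0.341, -0.189, 0.08], -24.3], [[-0.341, -0.189, 0.08], -24.3], [[-0.341, -0.189, 0.08], -24.3], [[-0.341, -0.189, 0.08], -24.3], [[-0.341, -0.189, 0.08], -24.3], [[-0.341, -0.189, 0.08], -24.3], [[-0.341, -0.189, 0.08], -24.3]]' --grip 0.06

```text
t: 1.4
tool_pos: [458.5, 189.8, 151.6]
eef_rot: [[-1.0, -0.001, -0.0], [-0.001, 1.0, 0.0], [0.0, 0.0, -1.0]]
wrist_force: [-0.5, 0.3, 0.4]
grip_width: 59.8
grasp_force: 0.0
```

Run:
```python
from h import *
s=bot.read_state();print(s['t'],s['tool_pos'],np.round(s['eef_rot'],4),s['grip_width'],s['wrist_force'])
c=bot.get_calibration("wrist");print(c)
cv2.imwrite("pics/w1.png",bot.camera("wrist")[...,::-1])
```

```text
1.4 [458.51939799 189.77481936 151.59142716] [[-1.0e+00 -1.1e-03 -1.0e-04]
 [-1.1e-03  1.0e+00  4.0e-04]
 [ 1.0e-04  4.0e-04 -1.0e+00]] 59.82305192059271 [-0.48249582  0.26825416  0.38773649]
{'intrinsics': array([[325.1922621 ,   0.        , 277.39676302],
       [  0.        , 325.1922621 , 207.74350933],
       [  0.        ,   0.        ,   1.        ]]), 'rvec': array([-2.04805458, -2.05002884, -0.32964968]), 'tvec': array([-189.74557172, -450.63857379,  161.05109174])}
```

View pics/w1.png

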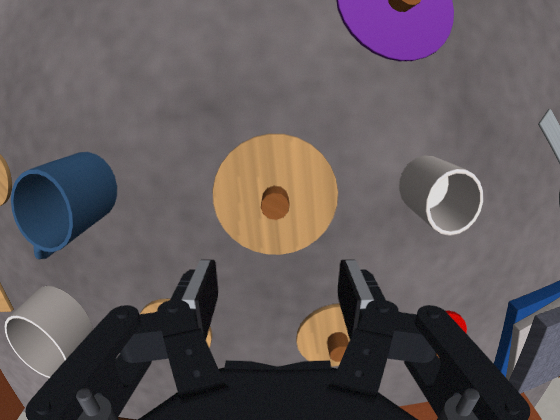

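The wrist view shows the large lid at (275,194) with its knob at (275,203), between the fingers. I check its position with the fisheye model.

```bash
cat >> h.py <<'E'
def wback(uv,z,c):
    K=c['intrinsics'];R=cv2.Rodrigues(c['rvec'])[0];t=np.ravel(c['tvec'])
    n=cv2.fisheye.undistortPoints(np.array(uv,float).reshape(-1,1,2),K,np.zeros(4)).reshape(-1,2)
    d=np.c_[n,np.ones(len(n))]@R; C=-R.T@t
    return (C+d*((z-C[2])/d[:,2])[:,None])[:,:2]
def wlid(z=16):
    """centre of bamboo disc nearest the picture centre, seen by the wrist camera, top face at height z"""
    c=bot.get_calibration("wrist");im=bot.camera("wrist")
    h=cv2.cvtColor(im,cv2.COLOR_RGB2HSV)
    m=cv2.inRange(h,(10,60,120),(25,255,255));m=cv2.morphologyEx(m,cv2.MORPH_CLOSE,np.ones((5,5)))
    cs,_=cv2.findContours(m,cv2.RETR_EXTERNAL,cv2.CHAIN_APPROX_NONE)
    out=[]
    for k in cs:
        if cv2.contourArea(k)<1500:continue
        P=wback(k.reshape(-1,2),z,c).astype(np.float32)
        (x,y),r=cv2.minEnclosingCircle(P);out.append((round(x,1),round(y,1),round(r,1)))
    return out
E
python3 -c "
from h import *
print(wlid(),wback([[275,203]],42,bot.get_calibration('wrist')))"
```

```text
[(622.7, 252.0, 47.2), (459.0, 187.9, 57.0)] [[456.68358462 188.25159135]]
```

Call:
jog_arm --moves '[[[-0.0005, -0.0015, 0.04], 0], [[-0.0005, -0.0015, 0.08], 0], [[-0.0005, -0.0015, 0.11], 0], [[-0.0005, -0.0015, 0.12], 0], [[-0.0005, -0.0015, 0.13], 0], [[-0.0005, -0.0015, 0.132], 0], [[-0.0005, -0.0015, 0.132], 0], [[-0.0005, -0.0015, 0.132], 0]]'

```text
t: 2.3
tool_pos: [461.0, 187.2, 20.5]
eef_rot: [[-1.0, 0.001, 0.002], [0.001, 1.0, 0.0], [-0.002, 0.0, -1.0]]
wrist_force: [-0.2, 0.3, 0.8]
grip_width: 59.9
grasp_force: 0.0
```

Call:
jog_arm --moves '[[[0, 0, 0], 0], [[0, 0, 0], 0], [[0, 0, 0], 0], [[0, 0, 0], 0], [[0, 0, 0], 0], [[0, 0, 0], 0]]' --grip 0.0 --force 50

```text
t: 2.9
tool_pos: [460.4, 186.9, 20.1]
eef_rot: [[-1.0, 0.001, 0.001], [0.001, 1.0, 0.0], [-0.001, 0.0, -1.0]]
wrist_force: [-0.8, 0.0, 5.4]
grip_width: 22.1
grasp_force: 48.7
```

Call:
jog_arm --moves '[[[0, 0, -0.02], 0], [[0, 0, -0.06], 0], [[0, 0, -0.1], 0], [[0, 0, -0.14], 0], [[-0.02, -0.034, -0.14], 0], [[-0.044, -0.074, -0.14], 0], [[-0.068, -0.115, -0.14], 0], [[-0.092, -0.155, -0.14], 0], [[-0.116, -0.196, -0.14], 0], [[-0.14, -0.236, -0.14], 0], [[-0.16, -0.27, -0.14], 0], [[-0.172, -0.29, -0.14], 0]]'

```text
t: 4.1
tool_pos: [632.8, -106.6, 158.9]
eef_rot: [[-1.0, 0.003, 0.0], [0.003, 1.0, -0.001], [-0.0, -0.001, -1.0]]
wrist_force: [-0.7, 1.0, -1.4]
grip_width: 22.4
grasp_force: 49.2
```

Call:
jog_arm --moves '[[[0, 0, 0], 0], [[0, 0, 0], 0], [[0, 0, 0], 0]]'

```text
t: 4.4
tool_pos: [631.0, -102.2, 159.0]
eef_rot: [[-1.0, 0.0, -0.001], [0.0, 1.0, 0.001], [0.001, 0.001, -1.0]]
wrist_force: [-0.0, 0.7, -0.5]
grip_width: 22.3
grasp_force: 49.2
```

Run:
```python
from h import *
s=bot.read_state();p=s['tool_pos'];print(p,s['grip_width'],s['grasp_force'],s['wrist_force'])
print(wlid(p[2]-4))
cv2.imwrite("pics/w2.png",bot.camera("wrist")[...,::-1])
```

```text
[ 631.01313329 -102.19597325  159.03201002] 22.296702932701177 49.219005703926086 [-0.00867901  0.65713719 -0.52379622]
[(762.8, -339.0, 66.6), (761.5, 129.2, 76.4), (661.8, -101.7, 28.3), (629.1, -101.8, 56.7), (588.4, -17.0, 23.2), (574.5, -179.8, 31.3)]
```

View pics/w2.png

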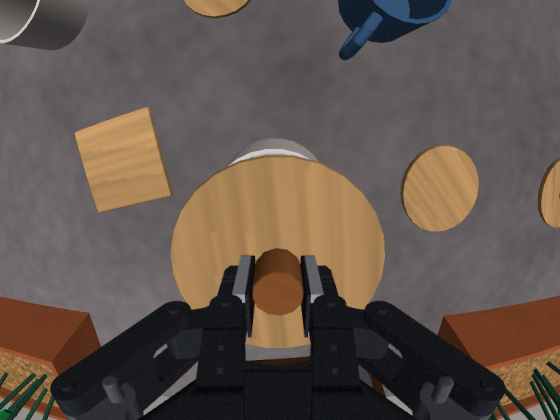

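The lid hangs level, at (278,250) in the picture, with the white rim of the large pot behind it. I correct by 3.5 mm and lower.

Call:
jog_arm --moves '[[[-0.0035, -0.001, 0.02], 0], [[-0.0035, -0.001, 0.04], 0], [[-0.0035, -0.001, 0.055], 0], [[-0.0035, -0.001, 0.06], 0], [[-0.0035, -0.001, 0.064], 0], [[-0.0035, -0.001, 0.067], 0], [[-0.0035, -0.001, 0.07], 0], [[-0.0035, -0.001, 0.072], 0], [[-0.0035, -0.001, 0.074], 0], [[-0.0035, -0.001, 0.074], 0], [[-0.0035, -0.001, 0.074], 0]]'

```text
t: 5.6
tool_pos: [635.3, -104.3, 85.4]
eef_rot: [[-1.0, 0.001, 0.0], [0.001, 1.0, -0.0], [-0.0, -0.0, -1.0]]
wrist_force: [0.3, -0.6, -0.8]
grip_width: 22.3
grasp_force: 49.2
```

Call:
jog_arm --moves '[[[0, 0, 0.001], 0], [[0, 0, 0.001], 0], [[0, 0, 0.002], 0], [[0, 0, 0.002], 0], [[0, 0, 0.002], 0]]'

```text
t: 6.1
tool_pos: [635.3, -104.2, 84.1]
eef_rot: [[-1.0, 0.001, 0.0], [0.001, 1.0, -0.0], [-0.0, -0.0, -1.0]]
wrist_force: [-1.7, -0.3, 5.6]
grip_width: 22.3
grasp_force: 49.7
```

Contact at 84 mm, the seated height. Release and retreat.

Call:
jog_arm --moves '[[[0, 0, 0], 0], [[0, 0, 0], 0], [[0, 0, 0], 0], [[0, 0, 0], 0], [[0, 0, -0.015], 0], [[0, 0, -0.035], 0], [[0, 0, -0.07], 0], [[0, 0, -0.09], 0], [[0, 0, -0.09], 0]]' --grip 0.06

```text
t: 7.0
tool_pos: [637.7, -105.0, 178.6]
eef_rot: [[-1.0, 0.001, 0.008], [0.001, 1.0, -0.003], [-0.008, -0.003, -1.0]]
wrist_force: [-0.1, 0.0, 0.4]
grip_width: 59.8
grasp_force: 0.0
```

Run:
```python
from h import *
s=bot.read_state();p=s['tool_pos'];print(p)
print(wlid(80))
```

```text
[ 637.65104654 -104.9831076   178.55289038]
[(869.6, -467.3, 108.6), (870.4, 250.9, 122.3), (610.5, 27.9, 35.6), (634.2, -104.0, 57.1), (588.9, -222.5, 48.3)]
```

Call:
jog_arm --moves '[[[0.045, -0.012, 0.0], 0], [[0.09, -0.024, 0.01], 0], [[0.135, -0.036, 0.02], 0], [[0.175, -0.044, 0.025], 0], [[0.195, -0.049, 0.025], 0], [[0.201, -0.05, 0.025], 0], [[0.201, -0.05, 0.025], 0], [[0.201, -0.05, 0.025], 0], [[0.201, -0.05, 0.025], 0]]'

```text
t: 7.95
tool_pos: [435.3, -154.0, 148.3]
eef_rot: [[-1.0, -0.0, 0.001], [-0.0, 1.0, -0.0], [-0.001, -0.0, -1.0]]
wrist_force: [0.0, -0.6, -0.6]
grip_width: 60.0
grasp_force: 0.0
```

Run:
```python
from h import *
s=bot.read_state();p=s['tool_pos'];print(p)
print(wlid())
```

```text
[ 435.33169401 -154.04706206  148.2830023 ]
[(432.6, -154.8, 35.2)]
```

Call:
jog_arm --moves '[[[0.002, -0.0005, 0.04], 0], [[0.002, -0.0005, 0.08], 0], [[0.002, -0.0005, 0.11], 0], [[0.002, -0.0005, 0.12], 0], [[0.002, -0.0005, 0.126], 0], [[0.002, -0.0005, 0.128], 0], [[0.002, -0.0005, 0.128], 0], [[0.002, -0.0005, 0.128], 0]]'

```text
t: 8.8
tool_pos: [433.2, -155.1, 21.4]
eef_rot: [[-1.0, 0.001, 0.002], [0.001, 1.0, -0.001], [-0.002, -0.001, -1.0]]
wrist_force: [-0.1, 0.2, -0.2]
grip_width: 60.0
grasp_force: 0.0
```

Call:
jog_arm --moves '[[[0, 0, 0], 0], [[0, 0, 0], 0], [[0, 0, 0], 0], [[0, 0, 0], 0], [[0, 0, 0], 0], [[0, 0, 0], 0]]' --grip 0.0 --force 50

```text
t: 9.4
tool_pos: [432.5, -154.9, 21.0]
eef_rot: [[-1.0, 0.001, 0.001], [0.001, 1.0, -0.001], [-0.001, -0.001, -1.0]]
wrist_force: [-1.8, 0.3, 6.3]
grip_width: 22.3
grasp_force: 48.8
```

Call:
jog_arm --moves '[[[0, 0, -0.02], 0], [[0, 0, -0.06], 0], [[0, 0, -0.1], 0], [[0, 0.01, -0.14], 0], [[-0.001, 0.04, -0.14], 0], [[-0.003, 0.08, -0.14], 0], [[-0.004, 0.125, -0.14], 0], [[-0.006, 0.17, -0.14], 0], [[-0.007, 0.215, -0.14], 0], [[-0.009, 0.26, -0.14], 0], [[-0.01, 0.3, -0.14], 0], [[-0.011, 0.33, -0.14], 0]]'

```text
t: 10.6
tool_pos: [442.9, 177.8, 160.4]
eef_rot: [[-1.0, -0.001, 0.0], [-0.001, 1.0, 0.0], [-0.0, 0.0, -1.0]]
wrist_force: [0.2, -0.6, 0.2]
grip_width: 22.5
grasp_force: 49.3
```

Call:
jog_arm --moves '[[[-0.001, 0.03, 0], 0], [[-0.003, 0.07, 0], 0], [[-0.004, 0.11, 0], 0], [[-0.005, 0.14, 0], 0], [[-0.006, 0.155, 0], 0], [[-0.006, 0.162, 0], 0], [[-0.006, 0.162, 0], 0], [[-0.006, 0.162, 0], 0], [[-0.006, 0.162, 0], 0]]'

```text
t: 11.5
tool_pos: [449.7, 336.2, 160.4]
eef_rot: [[-1.0, 0.002, -0.0], [0.002, 1.0, -0.0], [0.0, -0.0, -1.0]]
wrist_force: [-0.5, -0.9, 0.1]
grip_width: 22.2
grasp_force: 49.3
```

Run:
```python
from h import *
s=bot.read_state();p=s['tool_pos'];print(p,s['grip_width'],s['grasp_force'],s['wrist_force'])
print(wlid(p[2]-5))
cv2.imwrite("pics/w3.png",bot.camera("wrist")[...,::-1])
```

```text
[449.69350041 336.15706965 160.3645658 ] 22.191379390456937 49.25320386886597 [-0.45665638 -0.90929567  0.09237309]
[(496.9, 203.4, 24.9), (470.8, 336.5, 17.3), (449.0, 336.2, 35.0)]
```

View pics/w3.png

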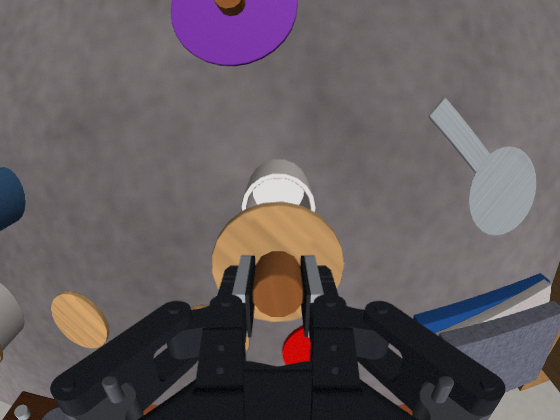

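The lid is level at (278,262). The pot's rim shows behind it, with its sides at about (243,203) and (315,203) and its near edge at (279,177). I check the pot's position from this view.

Run:
```python
from h import *
c=bot.get_calibration('wrist');print(wback([[242,203],[316,203],[279,176]],65,c))
im=cv2.imread("pics/w3.png");cv2.imwrite("pics/w3c.png",cv2.resize(im[140:260,200:360],(800,600),interpolation=cv2.INTER_CUBIC))
```

```text
[[443.20074025 309.4770174 ]
 [443.30837415 366.50933595]
 [422.05617423 337.99748347]]
```

View pics/w3c.png

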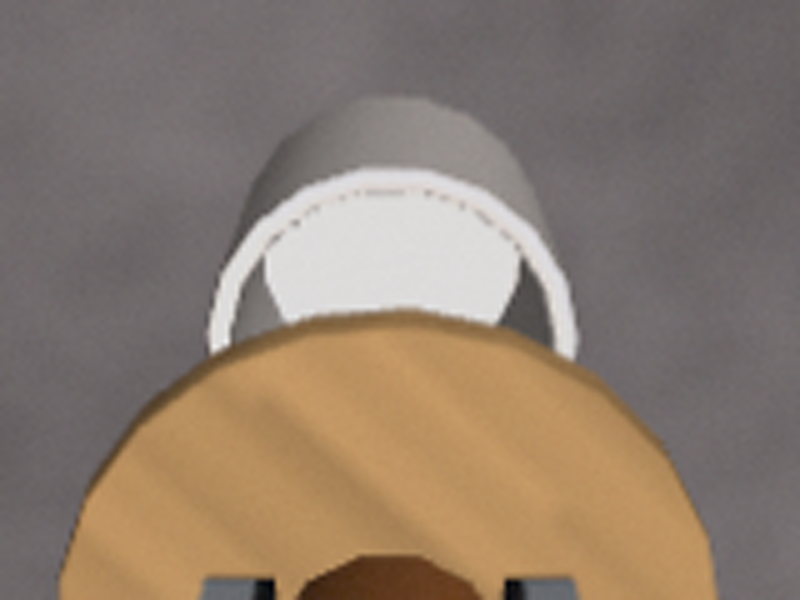

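The crop puts the rim top at (279,174) and its sides at u=242 and 316, so the pot is at about (449,338). That agrees with the top camera.

Call:
jog_arm --moves '[[[-0.0005, 0.0015, 0.02], 0], [[-0.0005, 0.0015, 0.045], 0], [[-0.0005, 0.0015, 0.06], 0], [[-0.0005, 0.0015, 0.067], 0], [[-0.0005, 0.0015, 0.071], 0], [[-0.0005, 0.0015, 0.074], 0], [[-0.0005, 0.0015, 0.077], 0], [[-0.0005, 0.0015, 0.079], 0], [[-0.0005, 0.0015, 0.081], 0], [[-0.0005, 0.0015, 0.081], 0], [[-0.0005, 0.0015, 0.081], 0]]'

```text
t: 12.7
tool_pos: [450.1, 339.0, 79.4]
eef_rot: [[-1.0, 0.001, 0.0], [0.001, 1.0, 0.0], [-0.0, 0.0, -1.0]]
wrist_force: [-0.8, -0.3, -0.2]
grip_width: 22.4
grasp_force: 49.3
```

Call:
jog_arm --moves '[[[0, 0, 0.001], 0], [[0, 0, 0.001], 0], [[0, 0, 0.001], 0]]'

```text
t: 13.0
tool_pos: [450.1, 338.9, 78.3]
eef_rot: [[-1.0, 0.001, 0.0], [0.001, 1.0, -0.0], [-0.0, -0.0, -1.0]]
wrist_force: [0.2, 0.5, -0.2]
grip_width: 22.2
grasp_force: 49.3
```

Call:
jog_arm --moves '[[[0, 0, 0.001], 0], [[0, 0, 0.001], 0], [[0, 0, 0.001], 0]]'

```text
t: 13.3
tool_pos: [450.3, 339.1, 78.0]
eef_rot: [[-1.0, 0.001, 0.001], [0.001, 1.0, 0.0], [-0.001, 0.0, -1.0]]
wrist_force: [-1.8, -1.7, 5.7]
grip_width: 22.3
grasp_force: 49.8
```

Contact at 78 mm, as expected. Release and retreat.

Call:
jog_arm --moves '[[[0, 0, 0], 0], [[0, 0, 0], 0], [[0, 0, 0], 0], [[0, 0, 0], 0], [[0, 0, -0.015], 0], [[0, 0, -0.035], 0], [[0, 0, -0.07], 0], [[0, 0, -0.09], 0], [[0, 0, -0.09], 0]]' --grip 0.06

```text
t: 14.2
tool_pos: [452.0, 339.9, 170.6]
eef_rot: [[-1.0, 0.001, 0.006], [0.001, 1.0, 0.003], [-0.006, 0.003, -1.0]]
wrist_force: [0.7, 0.7, 0.4]
grip_width: 60.3
grasp_force: 0.0
```

Run:
```python
from h import *
print(wlid(73),wlid(16))
```

```text
[(571.1, 127.7, 39.3), (450.4, 339.5, 35.2)] [(618.1, 76.9, 48.5), (470.1, 339.4, 43.6)]
```

Call:
jog_arm --moves '[[[-0.04, -0.019, 0.0], 0], [[-0.08, -0.038, 0.01], 0], [[-0.12, -0.056, 0.018], 0], [[-0.155, -0.072, 0.018], 0], [[-0.17, -0.079, 0.018], 0], [[-0.175, -0.0815, 0.018], 0], [[-0.175, -0.0815, 0.018], 0], [[-0.175, -0.0815, 0.018], 0], [[-0.175, -0.0815, 0.018], 0]]'

```text
t: 15.2
tool_pos: [623.7, 258.2, 149.2]
eef_rot: [[-1.0, -0.001, -0.001], [-0.001, 1.0, 0.0], [0.001, 0.0, -1.0]]
wrist_force: [0.2, 0.9, -0.4]
grip_width: 59.8
grasp_force: 0.0
```

Run:
```python
from h import *
s=bot.read_state();p=s['tool_pos'];print(p)
print(wlid())
cv2.imwrite("pics/w4.png",bot.camera("wrist")[...,::-1])
```

```text
[623.69097075 258.16709993 149.20621196]
[(909.9, 451.7, 97.9), (793.1, 258.7, 79.4), (875.3, 620.9, 168.4), (623.9, 74.0, 46.6), (624.1, 257.1, 46.1), (441.3, 362.0, 40.7)]
```

View pics/w4.png

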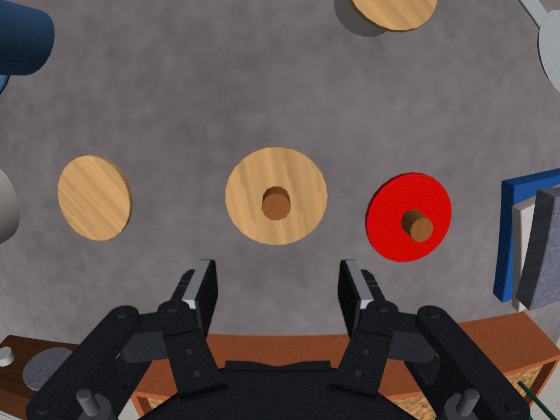

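The middle bamboo lid is at (276,195) with its knob at (276,203). The red look-alike at (408,217) and the coaster at (95,198) are well clear of the fingers.

Call:
jog_arm --moves '[[[-0.0005, -0.001, 0.04], 0], [[-0.0005, -0.001, 0.08], 0], [[-0.0005, -0.001, 0.11], 0], [[-0.0005, -0.001, 0.12], 0], [[-0.0005, -0.001, 0.127], 0], [[-0.0005, -0.001, 0.129], 0], [[-0.0005, -0.001, 0.129], 0], [[-0.0005, -0.001, 0.129], 0]]'

```text
t: 16.1
tool_pos: [626.6, 256.6, 22.1]
eef_rot: [[-1.0, 0.001, 0.003], [0.001, 1.0, 0.001], [-0.003, 0.001, -1.0]]
wrist_force: [0.3, 0.0, 0.9]
grip_width: 59.5
grasp_force: 0.0
```

Call:
jog_arm --moves '[[[0, 0, 0], 0], [[0, 0, 0], 0], [[0, 0, 0], 0], [[0, 0, 0], 0], [[0, 0, 0], 0], [[0, 0, 0], 0]]' --grip 0.0 --force 50

```text
t: 16.7
tool_pos: [626.0, 256.4, 21.2]
eef_rot: [[-1.0, 0.001, 0.001], [0.001, 1.0, 0.0], [-0.001, 0.0, -1.0]]
wrist_force: [-0.6, -0.4, 4.9]
grip_width: 22.0
grasp_force: 49.0
```

Call:
jog_arm --moves '[[[0, 0, -0.02], 0], [[0, 0, -0.06], 0], [[0, 0, -0.1], 0], [[0, 0, -0.14], 0], [[0.007, -0.02, -0.15], 0], [[0.018, -0.055, -0.15], 0], [[0.031, -0.095, -0.15], 0], [[0.045, -0.136, -0.15], 0], [[0.058, -0.177, -0.15], 0], [[0.072, -0.218, -0.15], 0], [[0.085, -0.258, -0.15], 0], [[0.096, -0.29, -0.15], 0]]'

```text
t: 17.9
tool_pos: [528.1, -35.6, 169.9]
eef_rot: [[-1.0, 0.001, -0.001], [0.001, 1.0, -0.0], [0.001, -0.0, -1.0]]
wrist_force: [0.3, -0.3, -0.5]
grip_width: 21.9
grasp_force: 49.0
```

Call:
jog_arm --moves '[[[0.01, -0.03, 0], 0], [[0.022, -0.068, 0], 0], [[0.036, -0.11, 0], 0], [[0.05, -0.152, 0], 0], [[0.063, -0.193, 0], 0], [[0.077, -0.235, 0], 0], [[0.09, -0.273, 0], 0], [[0.096, -0.293, 0], 0], [[0.0985, -0.301, 0], 0], [[0.0985, -0.301, 0], 0], [[0.0985, -0.301, 0], 0], [[0.0985, -0.301, 0], 0]]'

```text
t: 19.1
tool_pos: [431.0, -333.1, 170.2]
eef_rot: [[-1.0, -0.001, -0.0], [-0.001, 1.0, 0.001], [0.0, 0.001, -1.0]]
wrist_force: [-0.3, 0.4, -1.0]
grip_width: 22.0
grasp_force: 49.1
```

Run:
```python
from h import *
s=bot.read_state();p=s['tool_pos'];print(p,s['grip_width'],s['grasp_force'],s['wrist_force'])
print(wlid(p[2]-5))
cv2.imwrite("pics/w5.png",bot.camera("wrist")[...,::-1])
```

```text
[ 431.00929859 -333.06021238  170.23547783] 22.017096817855112 49.09945070743561 [-0.2627918   0.4495686  -0.98371737]
[(464.4, -324.5, 32.9), (432.3, -326.4, 52.2), (397.0, -464.9, 83.8)]
```

View pics/w5.png

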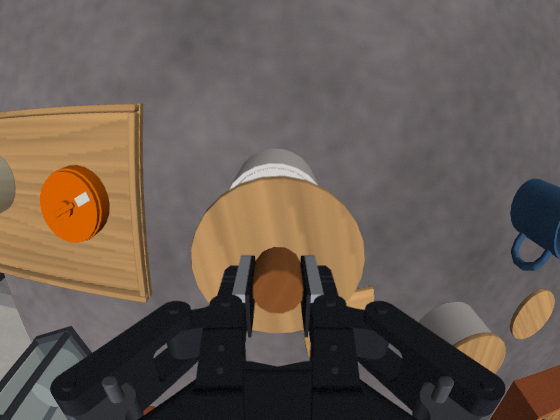

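The middle lid is at (278,252), level, over the middle pot (rim behind it from (231,187) to (318,187)). The pill box and tray at (75,205) are clear. I lower it.

Call:
jog_arm --moves '[[[-0.002, -0.0015, 0.02], 0], [[-0.002, -0.0015, 0.04], 0], [[-0.002, -0.0015, 0.055], 0], [[-0.002, -0.0015, 0.062], 0], [[-0.002, -0.0015, 0.066], 0], [[-0.002, -0.0015, 0.069], 0], [[-0.002, -0.0015, 0.072], 0], [[-0.002, -0.0015, 0.074], 0], [[-0.002, -0.0015, 0.076], 0], [[-0.002, -0.0015, 0.076], 0], [[-0.002, -0.0015, 0.076], 0]]'

```text
t: 20.3
tool_pos: [432.6, -336.2, 94.4]
eef_rot: [[-1.0, 0.001, 0.0], [0.001, 1.0, -0.0], [-0.0, -0.0, -1.0]]
wrist_force: [-0.6, 0.2, -0.8]
grip_width: 22.3
grasp_force: 49.1
```

Call:
jog_arm --moves '[[[0, 0, 0.001], 0], [[0, 0, 0.001], 0], [[0, 0, 0.001], 0]]'

```text
t: 20.6
tool_pos: [432.6, -336.1, 93.3]
eef_rot: [[-1.0, 0.001, 0.0], [0.001, 1.0, -0.0], [-0.0, -0.0, -1.0]]
wrist_force: [-0.8, 0.6, -1.7]
grip_width: 22.3
grasp_force: 49.1
```

Call:
jog_arm --moves '[[[0, 0, 0.001], 0], [[0, 0, 0.001], 0], [[0, 0, 0.001], 0]]'

```text
t: 20.9
tool_pos: [432.7, -336.2, 93.1]
eef_rot: [[-1.0, 0.001, 0.0], [0.001, 1.0, -0.001], [-0.0, -0.001, -1.0]]
wrist_force: [-1.6, 1.9, 5.6]
grip_width: 22.5
grasp_force: 49.6
```

Contact at 93 mm. Release, retreat, and back off to one side for the check.

Call:
jog_arm --moves '[[[0, 0, 0], 0], [[0, 0, 0], 0], [[0, 0, 0], 0], [[0, 0, 0], 0], [[0, 0, -0.015], 0], [[0, 0, -0.035], 0], [[0, 0, -0.07], 0], [[0, 0, -0.11], 0], [[0.04, 0.02, -0.12], 0], [[0.08, 0.05, -0.12], 0], [[0.08, 0.05, -0.12], 0], [[0.08, 0.05, -0.12], 0]]' --grip 0.06

```text
t: 22.1
tool_pos: [352.1, -285.4, 212.6]
eef_rot: [[-1.0, 0.001, 0.001], [0.001, 1.0, -0.001], [-0.001, -0.001, -1.0]]
wrist_force: [0.2, -0.1, 0.8]
grip_width: 60.1
grasp_force: 0.0
```

Run:
```python
from h import *
s=bot.read_state();print(s['t'],s['tool_pos'],s['wrist_force'])
print(wlid(88))
sc=bot.camera("scene");cs=bot.get_calibration("scene");top=bot.camera("top");ct=bot.get_calibration("top")
ps=[]
for k,x,y,z,r in(('s',449.5,337.5,73,35),('m',431.5,-334.5,88,46),('l',632.5,-103,80,57)):
    col=[]
    for im,c in((top,ct),(sc,cs)):
        p=rect(im,c,z,x,y);b=fit(p,r,s=20);print(k,b[1:],round(b[0],1));p=p.copy();cv2.circle(p,(90+b[1],90+b[2]),r,(255,0,0),1);col.append(p)
    ps.append(np.vstack(col))
cv2.imwrite("pics/end.png",cv2.resize(np.hstack(ps)[...,::-1],(810*800//810,533)))
```

```text
22.1 [ 352.06210983 -285.44884863  212.60057822] [ 0.24019573 -0.0995931   0.78693685]
[(515.2, -264.8, 44.9), (429.9, -335.2, 47.1), (405.1, -545.3, 146.3)]
s (1, 3) 92.3
s (4, 2) 78.9
m (-6, -12) 19.2
m (1, -1) 98.3
l (1, 0) 77.8
l (3, -1) 102.0
```

View pics/end.png

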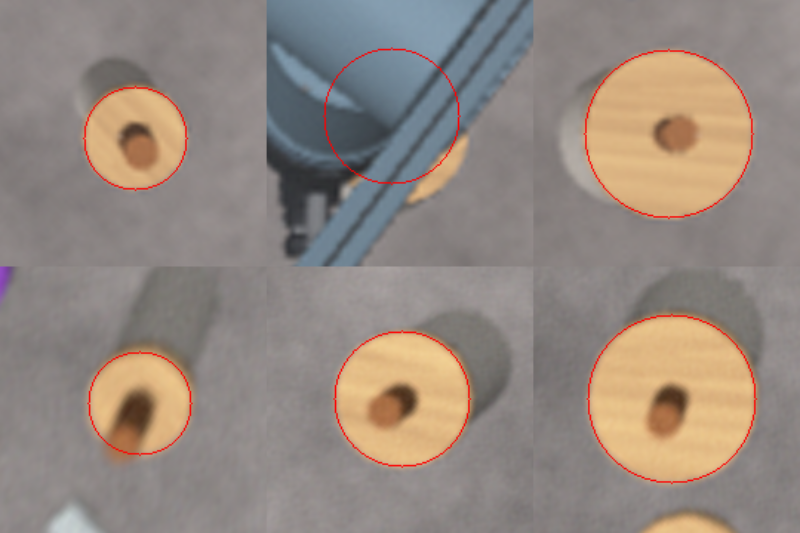

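All three lids sit centred on their pots, within about 3 mm, and at their seated heights. The arm blocks the top view of the middle pot, but the scene view shows it clearly. I hand in.

```bash
python3 -c "
from workcell import bot
print(bot.hand_in())"
```

```text
the job is handed in; nothing more can be done
None
```

The small, middle and large lids are each set down on their own pots, centred within about 3 mm by the camera check. The job was handed in at about 22 s, and no verdict was returned.

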